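Load the magenta colour standard into the sprung column

TASK

Load the magenta colour standard into the spring-loaded column: lower it upright, handle up, through the white funnel onto the sprung plate and push it down against the spring until both orange latches have snapped over its disc and hold it down, then let go. Leave the cyan and yellow standards standing where they are.

Things in the scene. Friction and masses are not known exactly. Their poses are not given: they have to be found in the camera images.
- magenta_puck: The standard to load, like a hand stamp: magenta disc 46 mm across, 24 mm thick, with an upright round grey handle 22 mm across and 66 mm long on its middle, magenta cap on top; 90 mm tall in all, about 150 g, starts upright on the table. Origin at the centre of the disc's underside, z up along the handle. Any yaw fits the column.
- cyan_puck: Bystander: a standard of the same shape, size and origin, with a cyan (light blue) disc and cap, upright on the table. Must stay standing where it is.
- yellow_puck: Bystander: a standard of the same shape, size and origin, with a yellow disc and cap, upright on the table. Must stay standing where it is.
- loader: Spring-loaded column fixed to the table: grey base 110 x 110 x 12 mm, upright square aluminium well 50 mm wide inside, on top a white funnel from 50 mm wide (98 mm high) to 70 mm wide at its rim (108 mm high, 77 mm over all). Orange latches stand out on its +y and -y sides, 48 mm from the axis, up to 94 mm high. Origin at the centre of the base's underside; z, up, is the well's axis.
- plate (a joint): Sprung round plate in the well, metres down: 0 = up (top 79 mm above table), stop 0.034; 4.5 N rising to 15 N, latches add a few N. The latches reach 6.5 mm into the well with sloping tops (97 to 83 mm high), flat undersides 80 mm high; the disc parts them, they snap over it past 0.023 (standard's origin below 56 mm); push to 0.026-0.031. Let go: about 0.023 if latched, near 0 if not.
Mind the look-alikes: they are no part of the job. What is meant by the magenta_puck is not green, and is the larger of those in its own colour.

How it is judged:
At the end, for the whole second after the job is handed in: The magenta standard is let go, at rest and held down in the well by the latches: its origin 40 to 60.5 mm above the table, within 10 mm of the well's axis and upright within 10 degrees. The cyan and yellow standards stand upright (within 10 degrees) within 30 mm of where they began (z of magenta_puck in the frame of loader between 0.04 and 0.0605 m and horizontal distance between magenta_puck and loader below 0.01 m and angle between each of magenta_puck, cyan_puck, yellow_puck's own z axis and vertical below 0.17 rad and linear speed of magenta_puck below 0.02 m/s and distance of each of cyan_puck, yellow_puck from where it was at the start of the episode below 0.03 m); the robot touches nothing.
It fails at once if the cyan or yellow standard is moved more than 30 mm or tipped over (distance of any of cyan_puck, yellow_puck from where it was at the start of the episode above 0.03 m or angle between any of cyan_puck, yellow_puck's own z axis and vertical above 0.6 rad).
It also fails if it takes over 38 s, if anything falls off the work surface, if the arm or the gripper's body presses on something with over 40 N, if the wrist force passes 120 N, or if a joint passes its speed limit or range.

ROBOT

A 6-joint arm with a two-finger parallel gripper is mounted at the origin on the work surface. World frame = base frame: x ahead of the robot, y to its left, z up, the work surface at z = 0. Lengths are in m, angles in rad, forces in N, time in s.
With the tool pointing down it reaches from about 0.3 to 0.75 m from the base axis. Payload 8.5 kg.
Tool frame: the origin (TCP) lies midway between the tips of the shut fingers; the grasp point (between the pads) lies 19 mm behind it; z points along the fingers, y is the line along which they close (so a half turn about z gives the same grasp; the last joint's range is limited). The gripper opens to 88 mm and grips with 3 to 60 N. Pads are 18 mm wide; open, the fingers measure 123 mm over their backs; the gripper's body (75 mm by 187 mm) begins 45 mm behind the grasp point.
Start: joints at [1.112, 0.381, 1.297, -0, 1.464, -0.215], TCP at [0.133, 0.534, 0.239] pointing down, gripper open.
Joint ranges: [-3.11, 3.11], [-0.89, 2.33], [0.22, 2.48], [-1.42, 4.56], [0.17, 2.85], [-2.88, 2.88]. Speed limits (rad/s): [2.39, 2.39, 3.14, 3.14, 3.14, 3.14].

INTERFACE

Orientations are given as a rotation vector (axis times angle).
In Python, from workcell import get_obs, camera, close_job gives the robot as it stands.
- The arm moves only by the tool jog_arm, never from a script. Its argument "motion" is a list of rows, each a list of 2 entries, a list of its own where there are three numbers: the shift along the tool's x, y, z in m, then the turn about the tool's z in rad. In form: [[[x, y, z], roll], ...]. A call has 1 to 8 rows; each row shifts and turns the commanded pose from where the row before left it, along the tool's axes as they then stand; what a row does not reach is not made up. A row lasts 1/8 s, in which the tool goes at most 62.5 mm and 10.7 degrees, less where a joint would pass 70% of its speed; a pose out of reach is approached as far as the arm can. A call is refused whole if a number of a shift passes 0.0625 or a number of a turn 0.188, either way. A call with a gripper value outside its range is refused whole. "hand" is the finger opening in m, from 0 to 0.0881, set as the call begins (left out, the last holds). The fingers move at their own pace and stop on an object; "squeeze" is the grip in N (left out, the last holds). Time passes only in rows, so rows that do not move let the fingers close. It gives the time, the measured TCP pose, the force, the opening and the grip force at its end, in the units of the state.
- get_obs(): the state, without advancing time (a new reading comes with each control period).
- camera(name): name is "side" or "top" or "wrist"; returns a dict with "image" (480x640x3 uint8, red, green, blue), "K" (3x3 intrinsics, pixels), "T" (4x4, takes a point from camera to world coordinates). Camera axes: x right, y down, z forward; pixel columns grow to the right and rows downward; lengths in m; the calibration is good to about 2 mm. A picture is of the moment at which its call begins. There is no depth.
- close_job(): hands the job in; it is judged then, once.
The state is a dict: "time": time; "joint_pos": joint angles; "dq": joint speeds; "joint_efforts": joint torques, N m; "ee_pos": TCP position; "orientation": TCP orientation; "contact_force": force on the tool from outside, world axes, zero at the start; "torque": the same for the moment, N m; "width": finger opening in m; "grasp_force": force on a finger pad.
Only numpy, scipy, OpenCV 4.12 (cv2) and the standard library are available. Lean on these libraries where they do the work, as an engineer would, in place of code of your own. Each camera call takes 0.05 s, during which the arm holds its last target. There are 200 camera calls.

## Working session

There is one attempt and no reset: what is moved stays moved. The work goes in short steps, Python scripts to look and compute and a tool call to move; the robot and the scene stay as the last step left them, time stands still between calls to the robot, and variables do not carry over. Pictures are saved under pics/ and viewed, at most 10 in all, crops included, and the job is handed in when it is done.

Besides the shell and the picture viewer there is one more tool, called after "Request:" as name([rows], argument=value, ...), one row to a line, values as JSON. jog_arm: Moves the arm, as the interface text tells. Its arguments: {"type":"object","properties":{"motion":{"type":"array","items":{"type":"array"}},"hand":{"type":"number"},"squeeze":{"type":"number"}},"required":["motion"]}

```bash
mkdir -p pics; python3 - <<'E'
from workcell import get_obs,camera
import cv2,numpy as np,pickle
ims=[]
for n in("top","side"):
    c=camera(n);pickle.dump(c,open(n+'.pkl','wb'));cv2.imwrite(f'pics/{n}.png',c["image"][:,:,::-1]);print(n,c["K"].tolist(),c["T"].round(3).tolist())
o=get_obs();print(o["ee_pos"],o["orientation"],o["time"],o["contact_force"])
E
```

```text
top [[463.9195369068114, 0.0, 314.03261936067645], [0.0, 463.9195369068114, 239.0475473922463], [0.0, 0.0, 1.0]] [[0.006, -0.995, 0.101, 0.447], [-1.0, -0.008, -0.019, 0.073], [0.02, -0.101, -0.995, 0.795], [0.0, 0.0, 0.0, 1.0]]
side [[511.274497249696, 0.0, 308.965062184055], [0.0, 511.274497249696, 235.96356604454803], [0.0, 0.0, 1.0]] [[0.927, -0.279, 0.249, 0.302], [-0.374, -0.687, 0.623, -0.58], [-0.002, -0.671, -0.742, 0.797], [0.0, 0.0, 0.0, 1.0]]
[0.13265147 0.53350058 0.23820091] [-3.81948713e-01 -3.11785136e+00  1.95802839e-03] 0.1 [-0.17245451 -0.50685468 -0.34413526]
```

View pics/top.png

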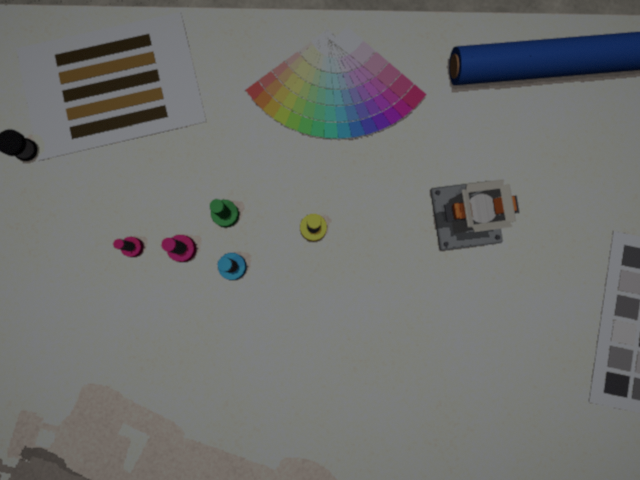

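View pics/side.png

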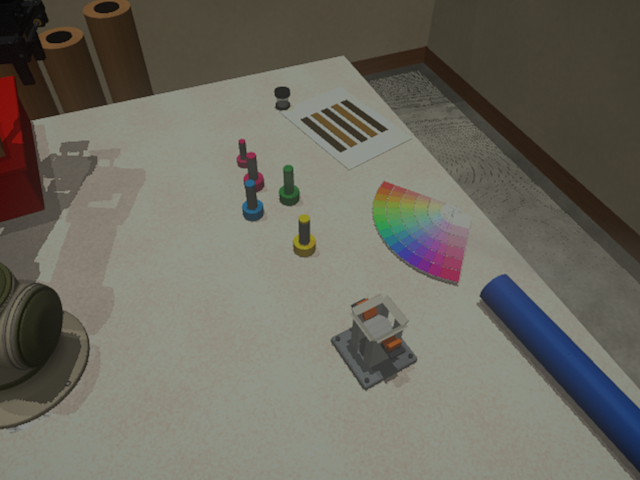

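The magenta candidates in the top view are a slim one at (128,246) and a larger one at (180,248). The green one at (224,213) is a different colour. The magenta_puck should be the larger one at (180,248), which I'll confirm in an enlarged crop alongside the loader. The loader is at about (480,212), cyan at (231,266) and yellow at (313,227).

```bash
cat > h.py <<'E'
import numpy as np,cv2,pickle
def ray(c,u,v,z):
    d=c["T"][:3,:3]@np.linalg.solve(c["K"],[u,v,1.]);p=c["T"][:3,3];return p+d*(z-p[2])/d[2]
def proj(c,P):
    q=(np.asarray(P)-c["T"][:3,3])@c["T"][:3,:3];q=q@c["K"].T;return q[:,:2]/q[:,2:]
def blobs(c,h0,h1,s=110,v=60,amin=20):
    h=cv2.cvtColor(c["image"],cv2.COLOR_RGB2HSV)
    n,l,st,ce=cv2.connectedComponentsWithStats(cv2.inRange(h,(h0,s,v),(h1,255,255)))
    return [(st[i].tolist(),ce[i].round(1).tolist()) for i in range(1,n) if st[i][4]>=amin]
E
python3 - <<'E'
from h import *
c=pickle.load(open('top.pkl','rb'))
im=c["image"][:,:,::-1]
a=cv2.resize(im[195:295,100:260],None,fx=5,fy=5,interpolation=cv2.INTER_CUBIC)[:,:800]
a=cv2.resize(im[205:285,100:260],(800,400),interpolation=cv2.INTER_CUBIC)
cv2.imwrite('pics/a.png',a)
b=cv2.resize(im[170:260,420:530],None,fx=6,fy=6,interpolation=cv2.INTER_CUBIC);cv2.imwrite('pics/b.png',b)
for n in("top","side"):
    c=pickle.load(open(n+'.pkl','rb'))
    for k,r in dict(mag=(160,176),cy=(95,108),ye=(22,33),org=(5,16)).items():
        print(n,k,[x for x in blobs(c,*r,s=130)])
E
```

```text
top mag [([389, 75, 23, 23, 267], [400.3, 85.8]), ([401, 85, 24, 24, 298], [413.2, 96.7]), ([162, 235, 32, 27, 492], [178.3, 247.2]), ([114, 237, 27, 20, 273], [128.5, 245.9])]
top cy [([336, 105, 22, 16, 275], [345.8, 113.0]), ([337, 121, 27, 17, 359], [349.5, 129.2]), ([218, 253, 28, 27, 502], [231.1, 265.8])]
top ye [([275, 86, 18, 22, 182], [283.2, 95.9]), ([264, 99, 17, 18, 179], [272.2, 107.7]), ([301, 214, 25, 27, 489], [313.0, 227.0])]
top org [([267, 80, 14, 15, 106], [273.7, 86.7]), ([254, 90, 18, 19, 183], [262.5, 98.7]), ([513, 196, 4, 15, 36], [514.4, 203.4]), ([494, 198, 9, 16, 118], [498.0, 205.4]), ([454, 203, 11, 16, 151], [459.0, 210.3])]
side mag [([239, 139, 6, 5, 22], [241.4, 141.2]), ([246, 153, 10, 6, 47], [250.5, 155.3]), ([237, 155, 9, 8, 33], [240.6, 159.5]), ([255, 173, 8, 12, 57], [258.9, 178.8]), ([244, 174, 5, 8, 26], [245.8, 177.3]), ([429, 253, 33, 29, 578], [445.9, 267.3])]
side cy [([245, 180, 10, 7, 57], [249.3, 183.1]), ([243, 200, 20, 14, 135], [252.7, 207.8]), ([384, 231, 31, 22, 295], [398.9, 241.1])]
side ye [([374, 194, 13, 8, 68], [380.5, 197.5]), ([388, 196, 13, 8, 65], [393.9, 199.4]), ([402, 199, 12, 5, 35], [407.3, 200.9]), ([299, 215, 10, 9, 73], [303.6, 218.5]), ([294, 235, 21, 22, 290], [304.1, 246.4])]
side org [([83, 0, 47, 19, 499], [105.7, 9.1]), ([38, 27, 46, 23, 534], [60.5, 37.9]), ([66, 89, 6, 11, 23], [68.7, 94.3]), ([377, 187, 14, 9, 80], [383.6, 190.7]), ([391, 190, 13, 8, 63], [396.6, 193.4]), ([363, 307, 14, 13, 113], [369.6, 313.3]), ([382, 336, 19, 15, 173], [391.3, 342.7])]
```

View pics/a.png

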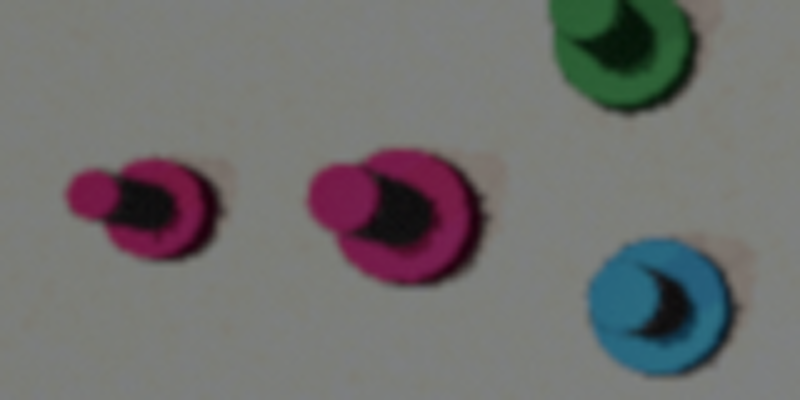

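View pics/b.png

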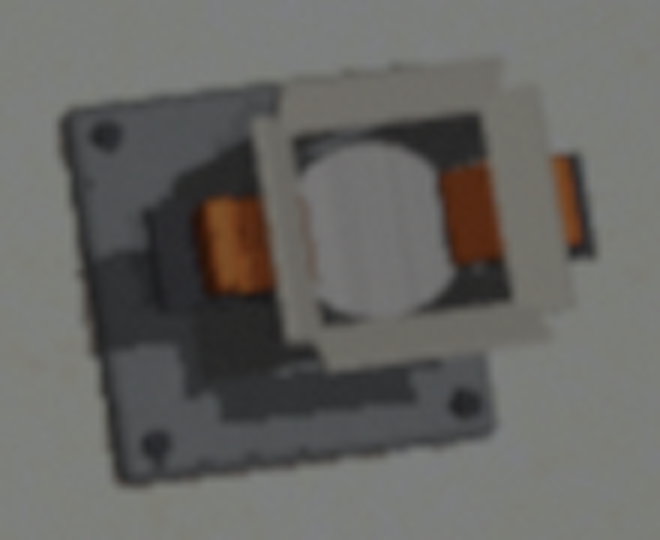

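Both crops match: the puck at (181,248), cap at (169,244), is clearly larger than the one at (130,247), so it is the magenta_puck. The loader's rim centre is at about (489,205.5) and its plate centre at about (483,208).

```bash
python3 - <<'E'
from h import *
from scipy.optimize import least_squares
from scipy.spatial.transform import Rotation as R
c=pickle.load(open('top.pkl','rb'));s=pickle.load(open('side.pkl','rb'))
def xy(n,*a):print(n,ray(*a)[:2].round(4))
xy('mag cap',c,168.6,244.4,.09);xy('mag disc',c,181,248,.02)
xy('side cap',s,250.5,155.3,.088)
for n,u,v in(('cy',231,266),('ye',313,227),('green',226,214),('small',131,247)):xy(n,c,u,v,.02)
xy('rim',c,489,205.5,.108);xy('base',c,466.7,215.3,.012);xy('plate',c,483,208.3,.079)
a=ray(c,420+252/6,170+120/6,.108);b=ray(c,420+290/6,170+340/6,.108);print('left edge dir',np.degrees(np.arctan2(*(b-a)[1::-1])))
# joint model fit for loader: latch blobs in the side view, at +-y
print([ray(s,369.6,313.3,.09)[:2].round(4),ray(s,391.3,342.7,.09)[:2].round(4)])
print(R.from_rotvec([-3.81948713e-01,-3.11785136e+00,0.00195]).as_matrix().round(3))
E
```

```text
mag cap [0.5084 0.2801]
mag disc [0.5086 0.2799]
side cap [0.5106 0.2825]
cy [0.4793 0.1961]
ye [0.5458 0.0602]
green [0.5666 0.2066]
small [0.5097 0.3627]
rim [ 0.5697 -0.204 ]
base [ 0.5694 -0.2036]
plate [ 0.5703 -0.206 ]
left edge dir -171.7297065069347
[array([ 0.5677, -0.1829]), array([ 0.5747, -0.2447])]
[[-0.97   0.241 -0.001]
 [ 0.241  0.97  -0.001]
 [ 0.    -0.001 -1.   ]]
```

Request:
jog_arm([
  [[-0.053,-0.0195,0],0],
  [[-0.053,-0.0195,0],0],
  [[-0.053,-0.0195,0],0],
  [[-0.053,-0.0195,0],0],
  [[-0.053,-0.0195,0],0],
  [[-0.053,-0.0195,0],0],
  [[-0.053,-0.0195,0],0],
  [[-0.053,-0.0195,0],0],
], hand=0.055, squeeze=10)

```text
time: 1.1
ee_pos: [0.5078, 0.2787, 0.2385]
orientation: [-0.382, -3.118, 0.0]
contact_force: [0.6, 1.1, 0.2]
width: 0.0552
grasp_force: 0.0
```

Request:
jog_arm([
  [[0,0,0.04],0],
  [[0,0,0.04],0],
  [[0,0,0],0],
])

```text
time: 1.48
ee_pos: [0.5053, 0.2795, 0.1563]
orientation: [-0.382, -3.112, 0.004]
contact_force: [-0.1, 0.1, -0.6]
width: 0.0553
grasp_force: 0.0
```

```bash
python3 - <<'E'
from h import *
from workcell import get_obs,camera
c=camera("wrist");cv2.imwrite('pics/w.png',c["image"][:,:,::-1]);pickle.dump(c,open('w.pkl','wb'))
print(blobs(c,160,176,s=100));o=get_obs();print(o["ee_pos"],o["orientation"],o["width"],o["time"])
print(c["T"].round(3).tolist(),proj(c,[[.509,.280,.09],[.509,.28,.024]]))
E
```

```text
[([396, 192, 44, 41, 882], [413.9, 209.3]), ([296, 206, 54, 69, 2155], [322.8, 238.4]), ([428, 215, 24, 22, 410], [439.1, 225.4])]
[0.50635605 0.27995626 0.15855325] [-3.81688235e-01 -3.11648153e+00  1.25207123e-03] 0.05546011813670038 1.525
[[0.241, 0.939, 0.247, 0.441], [0.971, -0.232, -0.065, 0.296], [-0.004, 0.256, -0.967, 0.302], [0.0, 0.0, 0.0, 1.0]] [[320.17512803 260.55445075]
 [319.86772872 236.14233273]]
```

View pics/w.png

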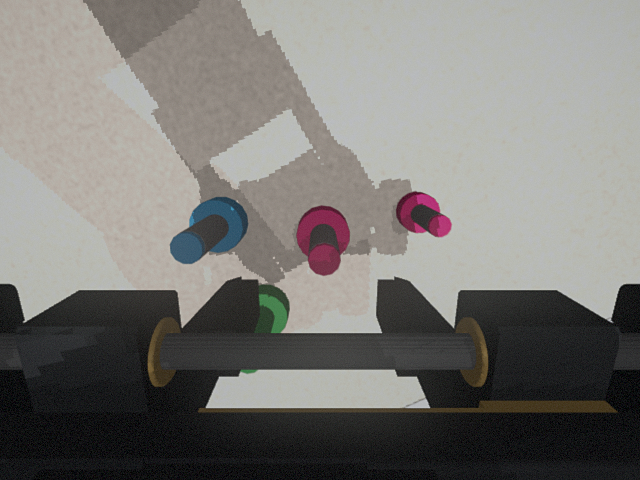

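The wrist view shows the target cap at about (323,258), within 3 px of the prediction, and nothing in the way of the fingers. Descending to grasp high on the handle.

Request:
jog_arm([
  [[-0.0025,0.0015,0.03],0],
  [[0,0,0.035],0],
  [[0,0,0.03],0],
  [[0,0,0],0],
  [[0,0,0],0],
])

```text
time: 2.15
ee_pos: [0.5105, 0.2813, 0.066]
orientation: [0.381, 3.115, 0.002]
contact_force: [0.4, -0.9, -0.5]
width: 0.055
grasp_force: 0.0
```

Request:
jog_arm([
  [[0,0,0],0],
  [[0,0,0],0],
  [[0,0,0],0],
  [[0,0,0],0],
  [[0,0,0],0],
  [[0,0,0],0],
], hand=0.01, squeeze=55)

```text
time: 2.9
ee_pos: [0.5095, 0.2809, 0.0639]
orientation: [0.382, 3.118, 0.0]
contact_force: [-0.3, 0.5, 1.0]
width: 0.0206
grasp_force: 54.9
```

Request:
jog_arm([
  [[0,0,-0.03],0],
  [[0,0,-0.04],0],
  [[0,0,-0.04],0],
  [[0,0,-0.03],0],
  [[0,0,0],0],
])

```text
time: 3.52
ee_pos: [0.5098, 0.281, 0.2051]
orientation: [0.382, 3.115, 0.002]
contact_force: [0.4, -0.5, -2.8]
width: 0.0204
grasp_force: 54.9
```

Request:
jog_arm([
  [[-0.0175,-0.0456,0],0],
  [[-0.0175,-0.0456,0],0],
  [[-0.0175,-0.0456,0],0],
  [[-0.0175,-0.0456,0],0],
  [[-0.0175,-0.0456,0],0],
  [[-0.0175,-0.0456,0],0],
  [[-0.0175,-0.0456,0],0],
])

```text
time: 4.4
ee_pos: [0.5505, -0.0599, 0.2016]
orientation: [-0.382, -3.115, -0.001]
contact_force: [0.4, -0.4, -1.2]
width: 0.0209
grasp_force: 54.9
```

Request:
jog_arm([
  [[-0.0175,-0.0456,0],0],
  [[-0.0175,-0.0456,0],0],
  [[-0.0175,-0.0456,0],0],
  [[0,0,0],0],
  [[0,0,0],0],
  [[0,0,0],0],
])

```text
time: 5.15
ee_pos: [0.5689, -0.2026, 0.2032]
orientation: [-0.38, -3.117, -0.001]
contact_force: [-0.0, -0.1, -2.2]
width: 0.021
grasp_force: 54.9
```

```bash
python3 - <<'E'
from h import *
from workcell import get_obs,camera
ims=[]
for n,(x,y) in(("side",(290,180)),("wrist",None or (0,0)),("top",(400,140))):
    c=camera(n);pickle.dump(c,open(n+'2.pkl','wb'));im=c["image"][:,:,::-1]
    if n!="wrist":im=cv2.resize(im[y:y+225,x:x+200],(400,450))if n=="side" else im[y:y+150,x:x+200]
    if n=="side":ims.append(im)
    if n=="wrist":ims.append(im[:450,120:520])
    print(n,blobs(c,160,176,s=100))
cv2.imwrite('pics/c.png',np.hstack(ims))
o=get_obs();print(o["ee_pos"],o["orientation"],o["width"],o["time"])
p=o["ee_pos"]
for n in("side2","wrist2","top2"):
    c=pickle.load(open(n+'.pkl','rb'))
    print(n,proj(c,[[p[0],p[1],p[2]-.064],[p[0],p[1],p[2]+.026],[.5697,-.2045,.108],[.5697,-.2045,.079]]).round(1).tolist())
E
```

```text
side [([239, 139, 6, 5, 27], [241.6, 141.1]), ([237, 154, 14, 13, 99], [243.4, 160.4]), ([431, 245, 33, 37, 745], [448.8, 263.2]), ([365, 286, 29, 31, 417], [376.3, 304.9])]
wrist [([280, 222, 78, 65, 2741], [318.7, 249.7]), ([290, 294, 55, 39, 1744], [316.9, 315.7])]
top [([377, 65, 22, 21, 160], [387.6, 74.3]), ([388, 74, 38, 36, 609], [407.0, 91.3]), ([488, 191, 31, 25, 330], [500.0, 205.2]), ([113, 237, 28, 20, 298], [128.3, 245.8])]
[ 0.5691362  -0.20301266  0.20379035] [-3.80077419e-01 -3.11849784e+00 -2.68811651e-05] 0.02072720616622202 5.3
side2 [[379.1, 305.2], [385.4, 268.8], [377.8, 317.2], [376.1, 327.0]]
wrist2 [[317.2, 256.6], [317.1, 327.0], [315.5, 244.6], [315.7, 235.0]]
top2 [[497.0, 202.1], [526.7, 189.1], [489.3, 205.5], [482.0, 208.7]]
```

View pics/c.png

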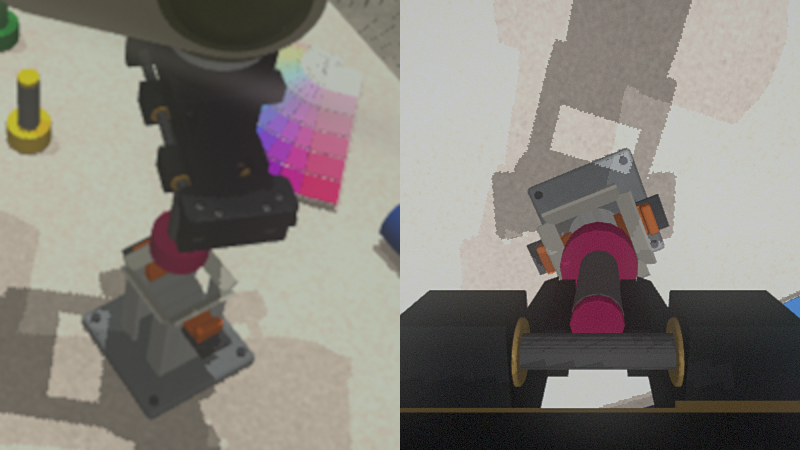

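The puck hangs straight in the grip with its disc at about (318,250) in the wrist view, over the funnel centre within a couple of mm. I'll lower it in steps and watch the side force.

Request:
jog_arm([
  [[-0.001,-0.0015,0.015],0],
  [[0,0,0.015],0],
  [[0,0,0.008],0],
  [[0,0,0.005],0],
  [[0,0,0],0],
  [[0,0,0],0],
])

```text
time: 6.05
ee_pos: [0.5699, -0.2057, 0.1611]
orientation: [0.382, 3.118, -0.001]
contact_force: [0.5, 0.1, -0.6]
width: 0.0206
grasp_force: 54.9
```

Request:
jog_arm([
  [[0,0,0.004],0],
  [[0,0,0.004],0],
  [[0,0,0.003],0],
  [[0,0,0],0],
  [[0,0,0],0],
])

```text
time: 6.68
ee_pos: [0.5697, -0.2055, 0.1495]
orientation: [-0.382, -3.118, -0.0]
contact_force: [0.3, 1.0, -2.2]
width: 0.0209
grasp_force: 54.9
```

It is in the well with almost no side force, so I'll push down now.

Request:
jog_arm([
  [[0,0,0.004],0],
  [[0,0,0.004],0],
  [[0,0,0.004],0],
  [[0,0,0.004],0],
  [[0,0,0],0],
  [[0,0,0],0],
])

```text
time: 7.42
ee_pos: [0.5699, -0.2056, 0.1338]
orientation: [0.382, 3.118, -0.0]
contact_force: [1.3, 1.6, 2.6]
width: 0.0207
grasp_force: 54.9
```

Request:
jog_arm([
  [[0,0,0.004],0],
  [[0,0,0.004],0],
  [[0,0,0.004],0],
  [[0,0,0.003],0],
  [[0,0,0.003],0],
  [[0,0,0.001],0],
  [[0,0,0],0],
  [[0,0,0],0],
])

```text
time: 8.43
ee_pos: [0.5702, -0.2057, 0.1159]
orientation: [0.382, 3.116, -0.001]
contact_force: [-0.8, 2.0, 10.4]
width: 0.0208
grasp_force: 54.9
```

Request:
jog_arm([
  [[0,0,0.0015],0],
  [[0,0,0],0],
  [[0,0,0],0],
  [[0,0,0],0],
])

```text
time: 8.93
ee_pos: [0.5702, -0.2057, 0.1145]
orientation: [0.382, 3.116, -0.001]
contact_force: [-0.7, 3.1, 10.8]
width: 0.0206
grasp_force: 54.9
```

Request:
jog_arm([
  [[0,0,-0.003],0],
  [[0,0,-0.002],0],
  [[0,0,0],0],
  [[0,0,0],0],
])

```text
time: 9.43
ee_pos: [0.5702, -0.2056, 0.1192]
orientation: [0.382, 3.117, -0.001]
contact_force: [0.1, 2.2, 10.0]
width: 0.0204
grasp_force: 54.9
```

Request:
jog_arm([
  [[0,0,-0.0015],0],
  [[0,0,0],0],
  [[0,0,0],0],
])

```text
time: 9.8
ee_pos: [0.5698, -0.2055, 0.1196]
orientation: [0.382, 3.118, 0.0]
contact_force: [2.5, 3.2, 1.8]
width: 0.0202
grasp_force: 54.9
```

The force dropped from 10 N to 1.8 N, so the latches have taken the load. Letting go and withdrawing.

Request:
jog_arm([
  [[0,0,0],0],
  [[0,0,0],0],
  [[0,0,0],0],
  [[0,0,0],0],
], hand=0.055)

```text
time: 10.3
ee_pos: [0.5696, -0.2057, 0.1197]
orientation: [-0.382, -3.118, 0.0]
contact_force: [-0.2, -0.0, 0.0]
width: 0.0552
grasp_force: 0.0
```

Request:
jog_arm([
  [[0,0,-0.02],0],
  [[0,0,-0.04],0],
  [[0,0,-0.04],0],
  [[0.03,0,-0.02],0],
  [[0.05,0,0],0],
  [[0.05,0,0],0],
  [[0,0,0],0],
  [[0,0,0],0],
])

```text
time: 11.3
ee_pos: [0.4442, -0.1746, 0.2401]
orientation: [0.382, 3.117, -0.001]
contact_force: [1.0, 0.1, -0.7]
width: 0.055
grasp_force: 0.0
```

```bash
python3 - <<'E'
from h import *
from workcell import get_obs,camera
ims=[]
for n,(x,y) in(("side",(310,250)),("top",(420,150))):
    c=camera(n);im=c["image"][:,:,::-1];ims.append(cv2.resize(im[y:y+150,x:x+130],(390,450)))
    print(n,blobs(c,160,176,s=100),blobs(c,95,108,s=130),blobs(c,22,33,s=130))
    print([proj(c,[[.5697,-.2045,z+.09]]).round(1).tolist() for z in(.056,.079)])
cv2.imwrite('pics/d.png',np.hstack(ims));print(get_obs()["time"],get_obs()["contact_force"])
E
```

```text
side [([429, 243, 35, 39, 827], [447.4, 263.1]), ([374, 299, 14, 13, 138], [380.8, 304.5]), ([364, 318, 27, 21, 200], [377.0, 327.7])] [([243, 200, 20, 14, 147], [252.7, 207.9]), ([397, 231, 11, 7, 24], [401.1, 233.5]), ([384, 235, 31, 18, 256], [398.5, 242.0])] [([375, 194, 12, 8, 68], [380.6, 197.5]), ([388, 196, 13, 8, 65], [393.9, 199.4])]
[[[380.2, 303.5]], [[381.8, 294.7]]]
top [([377, 65, 22, 21, 186], [387.7, 74.7]), ([388, 74, 38, 36, 609], [407.0, 91.3]), ([470, 194, 27, 29, 369], [480.5, 209.4]), ([493, 194, 15, 16, 185], [499.8, 201.2]), ([113, 237, 28, 20, 294], [128.2, 245.8])] [([336, 106, 22, 15, 267], [345.7, 113.1]), ([337, 121, 27, 17, 357], [349.5, 129.2]), ([218, 253, 28, 27, 508], [231.2, 265.9])] [([275, 86, 16, 17, 136], [281.8, 94.0]), ([264, 99, 17, 18, 179], [272.3, 107.8]), ([301, 214, 25, 27, 485], [313.0, 227.1])]
[[[499.8, 200.9]], [[506.8, 197.9]]]
11.4 [ 0.87455477 -0.31249996  0.17805495]
```

View pics/d.png

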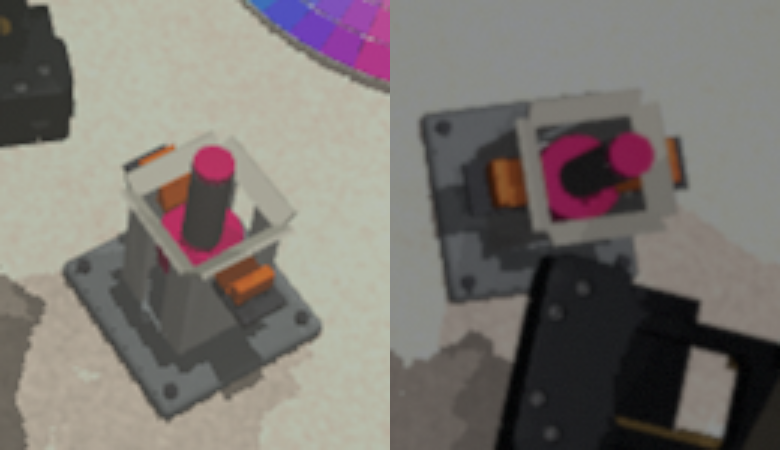

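The puck stands upright in the well. Its cap is at (499.8,201.2) in the top view and (380.8,304.5) in the side view, which matches the latched height rather than the sprung-up one. Cyan and yellow haven't moved, and the gripper is clear.

```bash
python3 -c "
from workcell import close_job;print(close_job())"
```

```text
the job is handed in; nothing more can be done
None
```

The magenta standard is latched upright in the column and released, cyan and yellow are where they started, and the job was handed in after about 11.4 s of the 38 s allowed; no verdict came back.

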